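# Fit the keyed lamp head into the pan unit's hub and hold it home

## Robot

A 6-joint arm with a two-finger parallel gripper is mounted at the origin on the work surface. World frame = base frame: x ahead of the robot, y to its left, z up, the work surface at z = 0. Lengths are in m, angles in rad, forces in N, time in s.
With the tool pointing down it reaches from about 0.35 to 0.85 m from the base axis. Payload 8.1 kg.
Tool frame: the origin (TCP) lies at the very end of the fingers, on their centre line; the grasp point (between the pads) lies 19 mm behind it; x points along the fingers, y is the direction in which the jaws open and shut, and the axes are right-handed (so a half turn about x gives the same grasp; the last joint's range is limited). The gripper opens to 93 mm and grips with 3 to 60 N. Pads are 15 mm wide; open, the fingers measure 128 mm over their backs; the gripper's body (75 mm by 188 mm) begins 65 mm behind the grasp point.
Start: joints at [-1.382, 0.13, 1.488, -0, 1.523, -0.085], TCP at [0.162, -0.578, 0.219] pointing down, gripper open.
Joint ranges: [-2.96, 2.96], [-0.89, 2.26], [0.02, 2.5], [-1.34, 4.48], [0, 2.73], [-2.66, 2.66]. Speed limits (rad/s): [2.39, 2.39, 2.79, 3.14, 3.14, 3.14].

## Interface

Orientations are given as a rotation vector (axis times angle).
In Python, from plant import * gives the robot as it stands. The module is installed in compiled form; this text tells all that it offers.
- The arm moves only by the tool apply_moves, never from a script. Its argument "series" is a list of rows, each an object with "jaw": the gripper's target within -1 to 1 (shut at 1, half-way at 0, fully open at -1); "linear": the shift along the tool's x, y, z normalised to -1 to 1, where 1 is 0.6 m, a list of three; "roll": the turn about the tool's x normalised to -1 to 1, where 1 is 30 degrees. A call has 1 to 20 rows; each row is the pose to reach, as a shift and turn from the pose measured when the call began, along the tool's axes at that moment; what a row does not reach only later rows make up. A row lasts 1/8 s, in which the tool goes at most 62.5 mm and 10.7 degrees, less where a joint would pass 70% of its speed; a pose out of reach is approached as far as the arm can. A call with a number of a shift or a turn outside -1 to 1 is refused whole. A call with a gripper value outside its range is refused whole. The fingers move at their own pace and stop on an object; "force" is the grip in N (left out, the last holds). Time passes only in rows, so rows that repeat a pose let the fingers close. It gives the time, the measured TCP pose, the force and the opening at its end, in the units of the state.
- read_state(): the state, without advancing time (a new reading comes with each control period).
- read_camera(name): name is "scene" or "top" or "wrist"; returns a dict with "pixels" (420x560x3 uint8, blue, green, red), "intrinsics" (3x3 intrinsics, pixels), "rvec" (rotation vector, rad) and "tvec" (3), from world to camera coordinates, as OpenCV has them; the wrist camera has in their place "tool_from_camera" (4x4, takes a point from camera to tool coordinates, whose origin is the TCP and whose axes are the tool frame's). Camera axes: x right, y down, z forward; pixel columns grow to the right and rows downward; lengths in m; the calibration is good to about 2 mm. A picture is of the moment at which its call begins: read the wrist's pose just before it. There is no depth.
- close_job(): hands the job in, once; it reports no verdict.
The state is a dict: "t": time; "q": joint angles; "dq": joint speeds; "joint_torque": joint torques, N m; "tool_pos": TCP position; "orientation": TCP orientation; "force": force on the tool from outside, world axes, zero at the start; "wrist_torque": the same for the moment, N m; "opening": finger opening in m.
Only numpy, scipy, OpenCV 4.12 (cv2) and the standard library are available. Lean on these libraries where they do the work, as an engineer would, in place of code of your own. Each camera call takes 0.05 s, during which the arm holds its last target. There are 200 camera calls.

## Task

Lift the yellow lamp head out of its grey stand and fit it to the black pan unit: lower its keyed stem into the hub, turn the lamp until the key slips into the keyway, and keep pushing against the spring until the lamp's flange is fully home on the hub. Finish still gripping the lamp and pressing it home, since the spring lifts it again if you let go before the clamp screw is tightened. Do not disturb the heat sink, the screwdriver and the bezel ring on the bench.

Things in the scene. Friction and masses are not known exactly. Their poses are not given: they have to be found in the camera images.
- lamp: Loose yellow lamp head, 0.4 to 0.6 kg. Origin: centre of the underside of its steel flange (52 mm dia, 6 mm thick); z up, x = the way the lens looks. Starts upright, flange on the stand's top, stem in its hole. Below the flange: steel stem 26 mm dia, 40 mm long on the z axis, end chamfered 3 mm. Lowest 14 mm are plain (no key) and enter the bore at any turn.
- lamp_grip (a point): Point on the axis of the lamp's level barrel, above the stem, 43 mm above lamp's origin; axes of lamp. Grip here, across the barrel (along y). Barrel: yellow, 50 mm dia, 100 mm long along x; ribs 54 mm dia beyond 24 mm each way; flared lens guard (62 mm dia) to x = +72 mm, black cable gland to x = -78 mm; black foot 26 mm wide below it.
- lamp_key (a point): Lower end of the stem's brass key, 16.5 mm from the stem's axis, 26 mm below the flange's underside. The key lies on the lens side (+x of the lamp, below the white line on the barrel), is 8 mm wide, stands 4 mm proud of the stem (17 mm from the axis), and runs from 26 to 4 mm below the flange. Its lower end is half round (radius 4 mm). Hidden in the stand at the start.
- stand: Grey block 110 x 110 x 50 mm on a black foot plate, fixed to the bench. Origin: centre of its underside. A round hole, 38 mm dia and 46 mm deep, opens in the middle of its top.
- pan: Black pan unit, fixed to the bench. Base plate 150 x 120 x 8 mm, housing 100 x 86 mm up to 60 mm height. Origin: centre of its underside. The hub stands on its middle, 60 to 110 mm above the bench. The housing's turn does not tell where the keyway is.
- hub_face (a point): Centre of the hub's flat top (62 mm dia, 110 mm above the bench), the flange's seat: home = lamp's origin here, lamp's x along this x. This x points from the bore's axis to the keyway, z up. Black sleeve, aluminium lining, bore 28 mm dia. A clamp boss juts out on the side away from the keyway, 6 mm below the top. The hub is geared: it takes 1.5 N m to turn, so it stays put.
- keyway (a point): Mouth of the hub's one keyway at its top face, 16.5 mm from the bore's axis, mid-width; axes as hub_face. The slot is 9.6 mm wide, reaches 18.5 mm from the bore's axis, and runs the hub's full 50 mm height. A key that misses it rests on the hub's top with the flange 26 mm above the face.
- plunger (a joint): Brass spring plunger (23 mm dia) at the bottom of the hub's bore: 0 = up, its top 32 mm below the hub's face; grows as the stem's end presses it down (m). 0.008 when the lamp's flange touches the hub's face; stop at 0.009. Spring: 6.5 N at 0, 14.5 N at 0.008, so about 10 N of push beyond the lamp's own weight.
- heatsink: Bystander: loose aluminium finned heat sink, upright, 64 mm square foot, 74 mm high. Origin: centre of its underside.
- driver: Bystander: loose red-handled screwdriver lying on the bench between stand and pan unit, blade to its +x.
- bezel: Bystander: loose yellow ring lying flat, 64 mm outside dia, 12 mm high. Origin: centre of its underside.
There are look-alikes about, which are no part of the job. Leave any blue or red look-alike of the pan alone.

How it is judged:
By the outcome, as a careful person would: the job done as asked, in the order asked, and still so for the second after the job is handed in, while the arm keeps its last pose, push and grip.
It also fails if it takes over 38 s, if anything falls off the work surface, if the arm or the gripper's body presses on something with over 40 N, if the wrist force passes 120 N, or if a joint passes its speed limit or range.

## Working session

There is one attempt and no reset: what is moved stays moved. The work goes in short steps, Python scripts to look and compute and a tool call to move; the robot and the scene stay as the last step left them, time stands still between calls to the robot, and variables do not carry over. Pictures are saved under pics/ and viewed, about 8 in all and at most 12, crops included, and the job is handed in when it is done.

Besides the shell and the picture viewer there is one more tool, called after "Call:" by a JSON object that holds its "api" and its "payload", one argument or row to a line. apply_moves: Moves the arm, as the interface text tells. Its arguments: {"type":"object","properties":{"series":{"type":"array"},"force":{"type":"number"}},"required":["series"]}

```bash
mkdir -p pics; cat > h.py <<'E'
from plant import *
import numpy as np, cv2
from scipy.spatial.transform import Rotation as R
def grab(n):
    s=read_state(); c=read_camera(n)
    K=np.array(c["intrinsics"]); 
    if n=="wrist":
        T=np.array(c["tool_from_camera"]); W=np.eye(4); W[:3,:3]=R.from_rotvec(s["orientation"]).as_matrix(); W[:3,3]=s["tool_pos"]
        M=W@T; Rc=M[:3,:3].T; t=-Rc@M[:3,3]
    else:
        Rc=R.from_rotvec(np.ravel(c["rvec"])).as_matrix(); t=np.ravel(c["tvec"])
    return np.array(c["pixels"]),(K,Rc,t)
def at_z(cal,uv,z):
    K,Rc,t=cal; d=Rc.T@np.linalg.inv(K)@np.array([uv[0],uv[1],1.]); o=-Rc.T@t
    return o+d*(z-o[2])/d[2]
def proj(cal,p):
    K,Rc,t=cal; q=K@(Rc@np.asarray(p)+t); return q[:2]/q[2]
E
python3 - <<'E'
from h import *
import pickle
cs={}
for n in("scene","top","wrist"):
    im,cal=grab(n); cv2.imwrite(f"pics/{n}0.png",im); cs[n]=cal
    print(n,np.round(-cal[1].T@cal[2],3),cal[0][0,0],np.round(cal[1][2],2))
pickle.dump(cs,open("cal.pkl","wb"))
a=cv2.imread("pics/scene0.png");b=cv2.imread("pics/top0.png")
print(read_state())
E
```

```text
scene [ 0.879 -0.581  0.702] 407.5923864018309 [-0.45  0.61 -0.66]
top [ 0.335 -0.043  0.943] 388.2408054254492 [ 0.14 -0.   -0.99]
wrist [ 0.237 -0.556  0.382] 307.36726004589747 [-0.27 -0.07 -0.96]
{'t': 0.15, 'q': array([-1.38242556e+00,  1.31006683e-01,  1.48900031e+00, -3.23514570e-05,
        1.52297965e+00, -8.54229340e-02]), 'dq': array([ 7.78972467e-05, -2.20181634e-03, -3.54827019e-03, -1.62131157e-04,
       -2.65331599e-03,  4.10115718e-04]), 'joint_torque': array([ 1.25384126e-03, -5.60473967e+01, -4.92335558e+01,  7.68648461e-02,
        3.05534620e-02, -1.00313694e-04]), 'tool_pos': array([ 0.16214884, -0.57723728,  0.21783289]), 'orientation': array([ 2.07542388,  0.28738055, -2.07564176]), 'force': array([-0.19001545,  1.32618863,  0.50974865]), 'wrist_torque': array([ 0.0398668 , -0.0183186 ,  0.00503766]), 'opening': 0.09263273013384567}
```

View pics/top0.png

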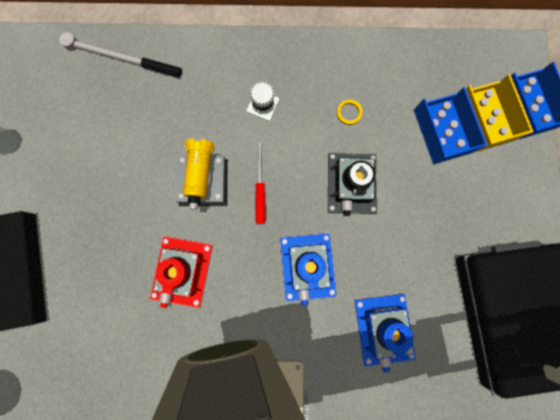

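View pics/scene0.png

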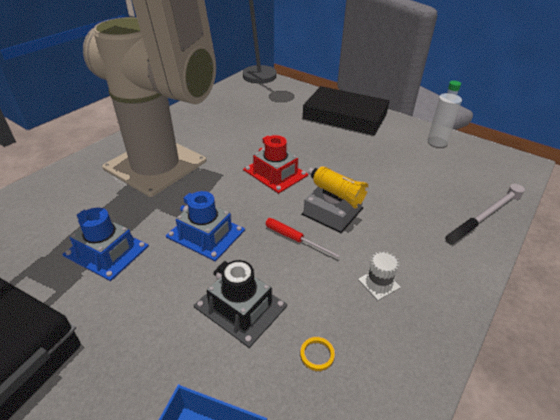

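The top view shows the yellow lamp on the grey stand at (198,172). There are four pan-like units: black at (353,182), blue at (308,268) and (386,332), and red at (180,272). Only the black one fits the description. I'll confirm it, and look for the keyway, in one enlarged crop.

```bash
python3 - <<'E'
from h import *
import pickle
cs=pickle.load(open("cal.pkl","rb"))
b=cv2.imread("pics/top0.png"); a=cv2.imread("pics/scene0.png")
z=lambda im,x,y,w,h,s:cv2.resize(im[y:y+h,x:x+w],None,fx=s,fy=s,interpolation=cv2.INTER_CUBIC)
A=z(b,165,130,75,90,5); B=z(b,325,145,65,75,6)
C=np.zeros((450,800,3),np.uint8); C[:450,:375]=A; C[:450,400:790]=B
cv2.imwrite("pics/crop1.png",C)
c=cs["top"]
for n,uv,h in[("hub",(360,174),.11),("lampaxis front",(200,145),.093),("lamp gland",(194,203),.093),("driver",(261,182),.01),("sink",(262,98),.05),("bezel",(350,112),.01)]: print(n,np.round(at_z(c,uv,h),3))
E
```

```text
hub [ 0.527 -0.227  0.11 ]
lampaxis front [0.593 0.131 0.093]
lamp gland [0.46  0.138 0.093]
driver [ 0.527 -0.006  0.01 ]
sink [ 0.726 -0.006  0.05 ]
bezel [ 0.709 -0.226  0.01 ]
```

View pics/crop1.png

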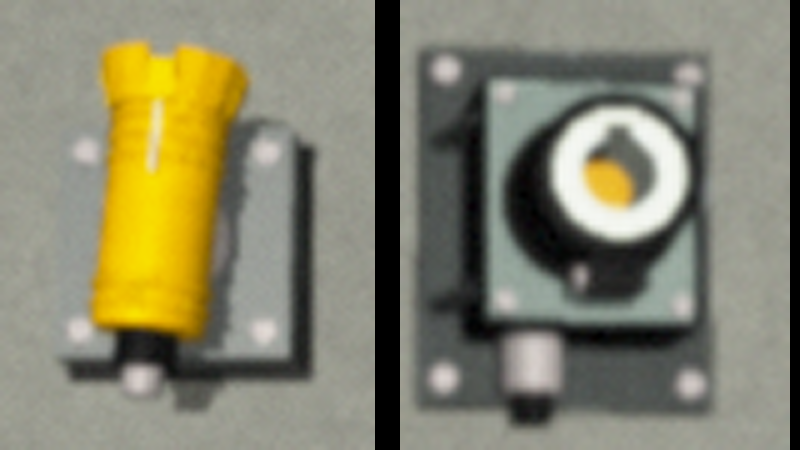

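The black unit is confirmed: its aluminium-lined hub with brass plunger is at about (362,174) in the top image. The keyway faces image-up (about world +x) and the boss is opposite. The lamp also looks roughly along +x. On the way to the lamp I'll look at the hub with the wrist camera.

```bash
cat >> h.py <<'E'
def plan(target, yaw_y=None):
    """shift in tool units to world TCP target; yaw_y = wanted world yaw of tool y (mod 180)"""
    s=read_state(); Rt=R.from_rotvec(s["orientation"]).as_matrix()
    d=Rt.T@(np.asarray(target)-s["tool_pos"]); cur=np.degrees(np.arctan2(Rt[1,1],Rt[0,1]))
    print("t",s["t"],"pos",np.round(s["tool_pos"],4),"tooly yaw",round(cur,2),"tilt",np.round(Rt[:,0],3))
    print("linear",np.round(d/0.6,4),"mm",np.round(d*1e3,1))
    if yaw_y is not None:
        dy=(yaw_y-cur+90)%180-90; print("world turn",round(dy,2),"roll(-)",round(-dy/30,4))
E
python3 - <<'E'
from h import *
c=read_camera("wrist"); print(np.round(c["tool_from_camera"],3))
s=read_state(); print(np.round(R.from_rotvec(s["orientation"]).as_matrix(),3))
plan([.45,-.227,.25],90)
E
```

```text
[[ 0.001 -0.281  0.96  -0.165]
 [ 1.    -0.001 -0.001 -0.001]
 [ 0.001  0.96   0.281 -0.078]
 [ 0.     0.     0.     1.   ]]
[[-0.     0.27  -0.963]
 [ 0.001 -0.963 -0.27 ]
 [-1.    -0.001 -0.   ]]
t 0.2 pos [ 0.1622 -0.5773  0.218 ] tooly yaw -74.31 tilt [-0.     0.001 -1.   ]
linear [-0.0528 -0.4324 -0.6197] mm [ -31.7 -259.5 -371.8]
world turn -15.69 roll(-) 0.5229
```

Call:
{"api": "apply_moves", "payload": {
  "series": [
    {"jaw": -1, "linear": [0.02, -0.43, -0.65], "roll": 0.523},
    {"jaw": -1, "linear": [0.02, -0.43, -0.65], "roll": 0.523},
    {"jaw": -1, "linear": [0.02, -0.43, -0.65], "roll": 0.523},
    {"jaw": -1, "linear": [0.02, -0.43, -0.65], "roll": 0.523},
    {"jaw": -1, "linear": [0.02, -0.43, -0.65], "roll": 0.523},
    {"jaw": -1, "linear": [0.02, -0.43, -0.65], "roll": 0.523},
    {"jaw": -1, "linear": [0.02, -0.43, -0.65], "roll": 0.523},
    {"jaw": -1, "linear": [0.02, -0.43, -0.65], "roll": 0.523},
    {"jaw": -1, "linear": [0.02, -0.43, -0.65], "roll": 0.523},
    {"jaw": -1, "linear": [0.02, -0.43, -0.65], "roll": 0.523}
  ]
}}

```text
t: 1.45
tool_pos: [0.4675, -0.2238, 0.2061]
orientation: [-2.22, -0.001, 2.222]
force: [-0.2, -0.3, -0.3]
opening: 0.0933
```

```bash
python3 - <<'E'
from h import *
import pickle
im,cal=grab("wrist"); cv2.imwrite("pics/w1.png",im); pickle.dump(cal,open("w1.pkl","wb"))
plan([.527,.135,.2],-94)
u=proj(cal,[.527,-.227,.11]); print(u)
x,y=np.clip(u.astype(int)-75,0,[410,270]); print(x,y)
cv2.imwrite("pics/w1c.png",np.hstack([cv2.resize(im[y:y+150,x:x+150],(600,600),interpolation=cv2.INTER_CUBIC),cv2.resize(im,(200,600))]))
E
```

```text
t 1.5 pos [ 0.4673 -0.2242  0.2062] tooly yaw -90.05 tilt [-0.001  0.001 -1.   ]
linear [ 0.0109 -0.5988 -0.099 ] mm [   6.5 -359.3  -59.4]
world turn -3.95 roll(-) 0.1318
[285.80704083 148.31153383]
210 73
```

View pics/w1c.png

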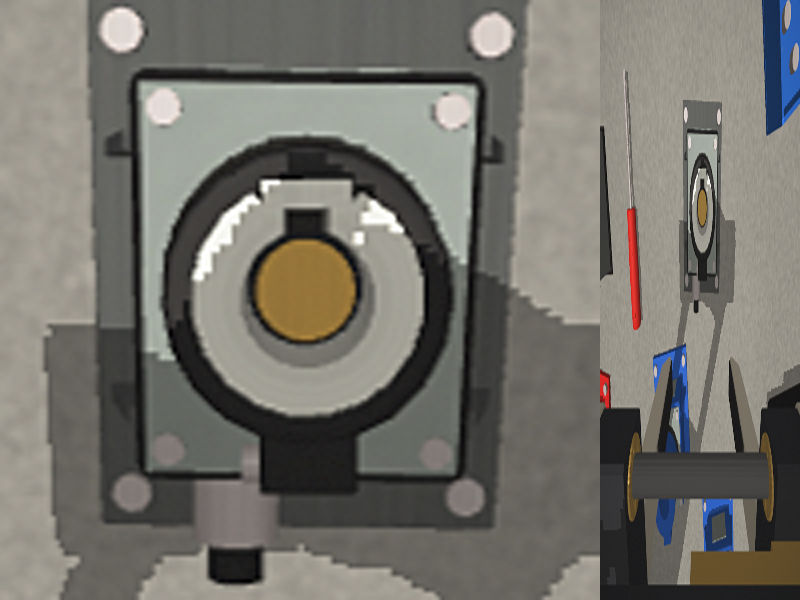

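The wrist view shows the black hub with its bore centre at crop (309,301). The keyway slot is at (306,215), pointing nearly straight up (+x), and the boss is below at (309,465). I'll fit these numerically.

```bash
python3 - <<'E'
from h import *
import pickle
from scipy.optimize import least_squares
cal=pickle.load(open("w1.pkl","rb")); im=cv2.imread("pics/w1.png"); g=im.max(axis=2).astype(np.float32)
c0=np.array([.5277,-.227]) 
cx=np.array([210+308.5/4,73+301/4]); p0=at_z(cal,cx,.11)[:2]; print("eye centre",p0)
# radial edges on world plane z=.11
def sample(p): 
    uv=np.float32([proj(cal,[x,y,.11]) for x,y in p]); return cv2.remap(g,uv[:,0].reshape(-1,1),uv[:,1].reshape(-1,1),cv2.INTER_LINEAR).ravel()
for rr,name in((np.arange(.0215,.0285,.0002),"lining"),(np.arange(.0115,.0165,.0002),"bore")):
    P=[]
    for a in np.radians(np.arange(40,321,4)):
        pts=p0+np.outer(rr,[np.cos(a),np.sin(a)]); v=np.gradient(cv2.GaussianBlur(sample(pts).reshape(-1,1),(1,5),1).ravel())
        v=-v if name=="lining" else v
        P.append(pts[np.argmax(v)])
    P=np.array(P); f=least_squares(lambda q:np.hypot(*(P-q[:2]).T)-q[2],[*p0,.02],loss="soft_l1",f_scale=.0005)
    print(name,np.round(f.x*1e3,2),"rms",np.sqrt(np.mean(f.fun**2))*1e3); 
    if name=="lining": c=f.x[:2]
for r in(.0155,.0165,.0175):
    a=np.radians(np.arange(-35,36,.5)); v=sample(c+r*np.c_[np.cos(a),np.sin(a)]); th=(v.min()+np.median(v))/2; d=np.degrees(a[v<th]); print(r,"slot deg",d.min(),d.max(),(d.min()+d.max())/2,v.min(),np.median(v))
a=np.radians(np.arange(140,221,.5)); 
for r in (.036,.038,.040):
    v=[float(cv2.remap(g,*[np.float32([[t]]) for t in proj(cal,[c[0]+r*np.cos(b),c[1]+r*np.sin(b),.104])],cv2.INTER_LINEAR)[0,0]) for b in a]; v=np.array(v); d=np.degrees(a[v<45]); print("boss",r,d.min() if len(d) else 0,d.max() if len(d) else 0)
E
```

```text
eye centre [ 0.52704906 -0.22809485]
lining [ 527.61 -227.57   24.13] rms 0.17874591796586034
bore [ 527.22 -227.71   13.63] rms 0.6994679060800045
0.0155 slot deg -12.5 17.0 2.25 23.765625 122.29297
0.0165 slot deg -12.5 16.5 2.0 21.40625 143.07959
0.0175 slot deg -12.000000000000002 15.5 1.7499999999999991 16.236328 154.42969
boss 0.036 164.0 197.0
boss 0.038 164.5 196.0
boss 0.04 165.5 197.0
```

Call:
{"api": "apply_moves", "payload": {
  "series": [
    {"jaw": -1, "linear": [0.0, -0.6, 0.0], "roll": 0.13},
    {"jaw": -1, "linear": [0.0, -0.6, 0.0], "roll": 0.13},
    {"jaw": -1, "linear": [0.0, -0.6, 0.0], "roll": 0.13},
    {"jaw": -1, "linear": [0.0, -0.6, 0.0], "roll": 0.13},
    {"jaw": -1, "linear": [0.0, -0.6, 0.0], "roll": 0.13},
    {"jaw": -1, "linear": [0.0, -0.6, 0.0], "roll": 0.13},
    {"jaw": -1, "linear": [0.0, -0.6, 0.0], "roll": 0.13},
    {"jaw": -1, "linear": [0.0, -0.6, 0.0], "roll": 0.13}
  ]
}}

```text
t: 2.5
tool_pos: [0.4677, 0.1345, 0.2065]
orientation: [-2.185, 0.076, 2.187]
force: [0.4, -0.3, -0.1]
opening: 0.0931
```

```bash
python3 - <<'E'
from h import *
import pickle
im,cal=grab("wrist"); cv2.imwrite("pics/w2.png",im); pickle.dump(cal,open("w2.pkl","wb"))
plan([.527,.135,.2],-94)
print("scale corners", proj(cal,[.527,.135,.093]), np.round(-cal[1].T@cal[2],4))
cv2.imwrite("pics/w2c.png",cv2.resize(im[20:300,140:440],None,fx=2,fy=2,interpolation=cv2.INTER_CUBIC))
E
```

```text
t 2.55 pos [0.4678 0.1342 0.2065] tooly yaw -94.05 tilt [-0.001  0.    -1.   ]
linear [ 0.0107 -0.0083 -0.0983] mm [  6.4  -5.  -59. ]
world turn 0.05 roll(-) -0.0016
scale corners [276.53868425 147.39310894] [0.5454 0.1293 0.3712]
```

View pics/w2c.png

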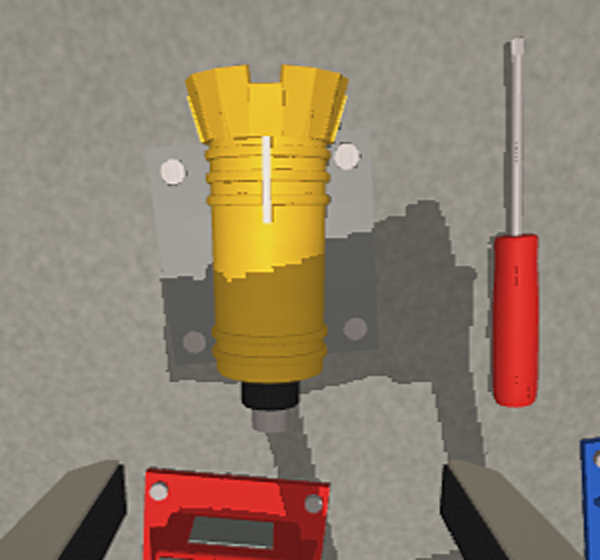

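```bash
python3 - <<'E'
from h import *
import pickle
cal=pickle.load(open("w2.pkl","rb")); im=cv2.imread("pics/w2.png"); hsv=cv2.cvtColor(im,cv2.COLOR_BGR2HSV)
m=cv2.inRange(hsv,(18,120,60),(35,255,255)); 
Z=.093; L=[]
rows=range(50,215)
out=[]
for r in rows:
    c=np.where(m[r,200:330])[0]+200
    if len(c)<30: continue
    a=at_z(cal,(c.min()-.5,r),Z); b=at_z(cal,(c.max()+.5,r),Z); out.append((r,c.min(),c.max(),*((a+b)/2)[:2]))
    L.append(out[-1])
L=np.array(L)
print([(int(r),int(a),int(b)) for r,a,b,_,_ in L if 95<r<210])
s=L[(L[:,0]>85)&(L[:,0]<200)]
k=np.polyfit(s[:,3],s[:,4],1); print("axis yaw",np.degrees(np.arctan(k[0])),"y at .527",np.polyval(k,.527),"res",np.std(s[:,4]-np.polyval(k,s[:,3])))
for r in(123,184,(20+267.5/2),210): print(r,np.round(at_z(cal,(274.5,r),Z),4))
w=(hsv[...,1]<70)&(hsv[...,2]>190); w[:, :265]=0; w[:,282:]=0; w[:85]=0; w[135:]=0
y,x=np.nonzero(w); P=np.array([at_z(cal,(a,b),.118)[:2] for a,b in zip(x,y)]); kk=np.polyfit(P[:,0],P[:,1],1); print("white line",len(x),np.degrees(np.arctan(kk[0])),np.polyval(kk,.527),P.min(0),P.max(0))
E
```

```text
[(96, 243, 304), (97, 242, 304), (98, 243, 304), (99, 243, 303), (100, 244, 303), (101, 245, 302), (102, 245, 302), (103, 245, 302), (104, 245, 302), (105, 245, 302), (106, 245, 303), (107, 243, 304), (108, 243, 304), (109, 243, 304), (110, 243, 304), (111, 244, 302), (112, 245, 302), (113, 245, 302), (114, 245, 302), (115, 245, 302), (116, 245, 301), (117, 245, 302), (118, 244, 304), (119, 243, 304), (120, 243, 304), (121, 243, 304), (122, 244, 302), (123, 246, 302), (124, 246, 302), (125, 246, 302), (126, 246, 302), (127, 246, 302), (128, 246, 302), (129, 246, 301), (130, 246, 301), (131, 246, 301), (132, 246, 301), (133, 246, 301), (134, 246, 301), (135, 246, 301), (136, 246, 301), (137, 246, 301), (138, 246, 301), (139, 246, 302), (140, 246, 302), (141, 246, 302), (142, 246, 301), (143, 246, 301), (144, 246, 301), (145, 246, 301), (146, 246, 301), (147, 246, 301), (148, 247, 301), (149, 247, 301), (150, 247, 301), (151, 247, 301), (152, 246, 301), (153, 246, 301), (154, 247, 301), (155, 247, 301), (156, 247, 301), (157, 247, 301), (158, 247, 301), (159, 247, 301), (160, 247, 301)
[... 432 characters left out ...]
 246, 303), (187, 246, 303), (188, 247, 301), (189, 248, 301), (190, 248, 301), (191, 248, 301), (192, 247, 302), (193, 247, 302), (194, 246, 303), (195, 246, 303), (196, 246, 303), (197, 246, 302), (198, 247, 301), (199, 248, 301), (200, 248, 300), (201, 248, 301), (202, 248, 300), (203, 249, 301), (204, 249, 300), (205, 249, 300), (206, 250, 299), (207, 251, 297), (208, 253, 295), (209, 256, 292)]
axis yaw -3.807787954709994 y at .527 0.1373634015272025 res 0.00020984792004726538
123 [0.5477 0.1352 0.093 ]
184 [0.4944 0.1393 0.093 ]
153.75 [0.5216 0.1372 0.093 ]
210 [0.4698 0.1412 0.093 ]
white line 148 -3.5667661138454188 0.13708772657290755 [0.54221079 0.13308595] [0.5732958  0.13731076]
```

The lamp grip point is at about (0.522, 0.1375) with yaw −3.8° (the white line agrees, which also gives the key side). Now I'll go over it, descend and grip.

Call:
{"api": "apply_moves", "payload": {
  "series": [
    {"jaw": -1, "linear": [0.0, -0.012, -0.09], "roll": -0.008},
    {"jaw": -1, "linear": [0.0, -0.012, -0.09], "roll": -0.008},
    {"jaw": -1, "linear": [0.05, -0.012, -0.09], "roll": -0.008},
    {"jaw": -1, "linear": [0.13, -0.012, -0.09], "roll": -0.008},
    {"jaw": -1, "linear": [0.19, -0.012, -0.09], "roll": -0.008},
    {"jaw": -1, "linear": [0.22, -0.012, -0.09], "roll": -0.008},
    {"jaw": -1, "linear": [0.22, -0.012, -0.09], "roll": -0.008},
    {"jaw": -1, "linear": [0.22, -0.012, -0.09], "roll": -0.008}
  ],
  "force": 45
}}

```text
t: 3.55
tool_pos: [0.5234, 0.1375, 0.0765]
orientation: [-2.189, 0.072, 2.185]
force: [0.7, -0.0, 0.1]
opening: 0.0932
```

```bash
python3 - <<'E'
from h import *
plan([.522,.1375,.074],-93.8); print(read_state()["force"])
E
```

```text
t 3.55 pos [0.5234 0.1375 0.0765] tooly yaw -93.84 tilt [ 0.002  0.001 -1.   ]
linear [0.0042 0.0001 0.0024] mm [2.5 0.1 1.5]
world turn 0.04 roll(-) -0.0012
[ 0.71323603 -0.04429691  0.14283458]
```

Call:
{"api": "apply_moves", "payload": {
  "series": [
    {"jaw": -1, "linear": [0.004, 0.0, 0.002], "roll": 0},
    {"jaw": 0.3, "linear": [0.004, 0.0, 0.002], "roll": 0},
    {"jaw": 1, "linear": [0.004, 0.0, 0.002], "roll": 0},
    {"jaw": 1, "linear": [0.004, 0.0, 0.002], "roll": 0},
    {"jaw": 1, "linear": [0.004, 0.0, 0.002], "roll": 0},
    {"jaw": 1, "linear": [0.004, 0.0, 0.002], "roll": 0}
  ],
  "force": 45
}}

```text
t: 4.3
tool_pos: [0.5222, 0.1374, 0.0741]
orientation: [-2.189, 0.073, 2.185]
force: [-0.7, -0.2, -0.7]
opening: 0.0493
```

```bash
python3 - <<'E'
from h import *
plan([.522,.1375,.074],-93.8); s=read_state(); print(s["force"],s["wrist_torque"],s["opening"])
E
```

```text
t 4.3 pos [0.5222 0.1374 0.0741] tooly yaw -93.84 tilt [ 0.002  0.    -1.   ]
linear [ 0.0001 -0.0002  0.0004] mm [ 0.1 -0.1  0.2]
world turn 0.04 roll(-) -0.0012
[-0.71834927 -0.15458659 -0.65873326] [ 0.12222227  0.0703796  -0.00206542] 0.049317859701175505
```

Call:
{"api": "apply_moves", "payload": {
  "series": [
    {"jaw": 1, "linear": [-0.06, 0.0, 0.0], "roll": 0},
    {"jaw": 1, "linear": [-0.14, 0.0, 0.0], "roll": 0},
    {"jaw": 1, "linear": [-0.21, 0.0, 0.0], "roll": 0},
    {"jaw": 1, "linear": [-0.21, 0.0, 0.0], "roll": 0},
    {"jaw": 1, "linear": [-0.21, 0.06, -0.005], "roll": -0.02},
    {"jaw": 1, "linear": [-0.21, 0.14, -0.012], "roll": -0.05},
    {"jaw": 1, "linear": [-0.21, 0.23, -0.019], "roll": -0.08},
    {"jaw": 1, "linear": [-0.21, 0.32, -0.026], "roll": -0.11},
    {"jaw": 1, "linear": [-0.21, 0.41, -0.033], "roll": -0.14},
    {"jaw": 1, "linear": [-0.21, 0.5, -0.04], "roll": -0.17},
    {"jaw": 1, "linear": [-0.21, 0.57, -0.046], "roll": -0.183},
    {"jaw": 1, "linear": [-0.21, 0.606, -0.05], "roll": -0.183},
    {"jaw": 1, "linear": [-0.21, 0.606, -0.05], "roll": -0.183},
    {"jaw": 1, "linear": [-0.21, 0.606, -0.05], "roll": -0.183}
  ]
}}

```text
t: 6.05
tool_pos: [0.5272, -0.2262, 0.1985]
orientation: [2.208, 0.035, -2.207]
force: [0.7, 0.7, -5.0]
opening: 0.0492
```

```bash
python3 - <<'E'
from h import *
plan([.5275,-.2276,.2],-88.3); s=read_state(); print(s["force"],s["wrist_torque"],s["opening"])
ims=[]
for n in("scene","wrist","top"):
    im,cal=grab(n); cv2.imwrite(f"pics/{n}3.png",im)
    u=proj(cal,[.5275,-.2276,.15]).astype(int); w=(110,80) if n!="wrist" else (190,190)
    x=int(np.clip(u[0]-w[0],0,560-2*w[0])); y=int(np.clip(u[1]-w[1],0,420-2*w[1])); print(n,u,x,y); ims.append(im[y:y+2*w[1],x:x+2*w[0]])
C=np.zeros((600,800,3),np.uint8); C[:320,:440]=cv2.resize(ims[0],(440,320)); C[320:,:360]=cv2.resize(ims[2],(360,280)); C[:360,440:]=cv2.resize(ims[1],(360,360)); cv2.imwrite("pics/c3.png",C)
E
```

```text
t 6.05 pos [ 0.5272 -0.2262  0.1985] tooly yaw -88.32 tilt [ 0.     0.002 -1.   ]
linear [-0.0024  0.0024 -0.0005] mm [-1.5  1.4 -0.3]
world turn 0.02 roll(-) -0.0007
[ 0.65318222  0.65899735 -4.98608763] [0.01424566 0.01832416 0.01788782] 0.04923709383310343
scene [236 257] 126 177
wrist [284 235] 94 40
top [364 169] 254 89
```

View pics/c3.png

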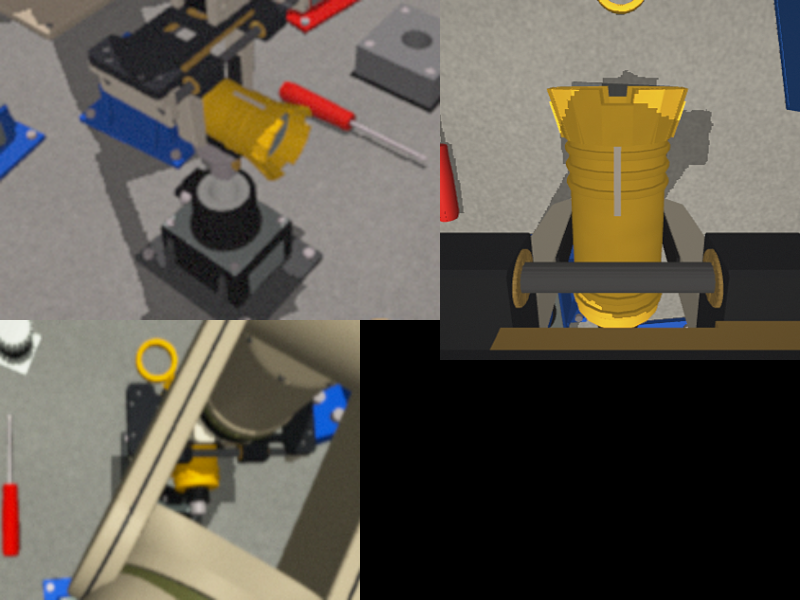

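The scene shows the lamp hanging upright over the hub, with the brass key visible at crop (235,165), facing +x. I'll refine the in-hand position with the same wrist camera, so calibration bias cancels.

```bash
python3 - <<'E'
from h import *
im,cal=grab("wrist"); s=read_state(); Z=s["tool_pos"][2]+.019
hsv=cv2.cvtColor(im,cv2.COLOR_BGR2HSV); m=cv2.inRange(hsv,(15,110,40),(35,255,255))
L=[]
for r in range(120,310):
    c=np.where(m[r,210:360])[0]+210
    if len(c)<20: continue
    a=at_z(cal,(c.min()-.5,r),Z); b=at_z(cal,(c.max()+.5,r),Z); L.append((r,c.min(),c.max(),*((a+b)/2)[:2],np.linalg.norm(a-b)))
L=np.array(L); 
for l in L[30:]:
    if 150<l[0]<315: print(int(l[0]),int(l[1]),int(l[2]),round(l[3]-s["tool_pos"][0],4),round(l[5]*1e3,1),end=" | ")
q=L[(L[:,5]>.048)&(L[:,5]<.0585)&(L[:,0]<285)&(L[:,0]>190)]; k=np.polyfit(q[:,3],q[:,4],1); print("\nyaw",np.degrees(np.arctan(k[0])),"y at tcp x",np.polyval(k,s["tool_pos"][0]),s["tool_pos"])
w=(hsv[...,1]<60)&(hsv[...,2]>110)&(np.arange(560)[None]>265)&(np.arange(560)[None]<300)&(np.arange(420)[:,None]>190)&(np.arange(420)[:,None]<275)
y,x=np.nonzero(w); P=np.array([at_z(cal,(a,b),Z+.025)[:2] for a,b in zip(x,y)]); kk=np.polyfit(P[:,0],P[:,1],1); print("line",len(x),np.degrees(np.arctan(kk[0])),P.min(0)-s["tool_pos"][:2],P.max(0)-s["tool_pos"][:2],y.min(),y.max())
E
```

```text
161 214 348 0.0617 63.3 | 162 215 348 0.0612 62.9 | 163 215 347 0.0607 62.5 | 164 215 347 0.0603 62.6 | 165 216 347 0.0598 62.2 | 166 216 346 0.0593 61.7 | 167 216 346 0.0589 61.8 | 168 217 346 0.0584 61.4 | 169 217 345 0.0579 61.0 | 170 217 345 0.0575 61.0 | 171 218 345 0.057 60.6 | 172 218 344 0.0565 60.2 | 173 218 344 0.056 60.2 | 174 219 343 0.0556 59.3 | 175 219 343 0.0551 59.4 | 176 219 343 0.0546 59.5 | 177 220 342 0.0541 58.6 | 178 220 342 0.0537 58.6 | 179 220 342 0.0532 58.7 | 180 221 341 0.0527 57.8 | 181 221 341 0.0522 57.8 | 182 221 341 0.0517 57.9 | 183 222 340 0.0513 57.0 | 184 222 340 0.0508 57.0 | 185 226 336 0.0503 53.2 | 186 227 335 0.0498 52.3 | 187 228 334 0.0493 51.4 | 188 229 333 0.0488 50.5 | 189 228 334 0.0483 51.5 | 190 227 335 0.0478 52.5 | 191 227 336 0.0474 53.0 | 192 226 336 0.0469 53.6 | 193 226 336 0.0464 53.6 | 194 226 336 0.0459 53.7 | 195 226 336 0.0454 53.7 | 196 226 336 0.0449 53.8 | 197 226 336 0.0444 53.8 | 198 227 335 0.0439 52.9 | 199 227 335 0.0434 53.0 | 200 228 334 0.0429 52.0 | 201 229 333 0.0424 51.1 | 202 230 332 0.0419 50.2 | 203 230 33
[... 2279 characters left out ...]
 | 291 234 328 -0.0067 50.5 | 292 234 328 -0.0073 50.5 | 293 234 328 -0.0079 50.6 | 294 234 328 -0.0085 50.6 | 295 234 328 -0.0091 50.7 | 296 234 328 -0.0097 50.7 | 297 234 328 -0.0103 50.8 | 298 235 328 -0.0109 50.3 | 299 235 328 -0.0115 50.4 | 300 235 327 -0.0121 49.9 | 301 235 327 -0.0127 49.9 | 302 235 327 -0.0133 50.0 | 303 236 327 -0.0139 49.5 | 304 236 327 -0.0146 49.5 | 305 236 327 -0.0152 49.6 | 306 236 327 -0.0158 49.7 | 307 236 327 -0.0164 49.7 | 308 236 327 -0.017 49.8 | 309 236 327 -0.0176 49.8 | 
yaw 1.6832180660007905 y at tcp x -0.22561092146796935 [ 0.5277609  -0.22639256  0.19986192]
line 511 1.6482195590682729 [1.92533238e-02 3.73158974e-05] [0.05091875 0.0034446 ] 195 267
```

Lamp yaw in hand is +1.7°, matching the keyway (about 1.5–2°). First I'll lower the plain part of the stem into the bore and check forces.

Call:
{"api": "apply_moves", "payload": {
  "series": [
    {"jaw": 1, "linear": [0.0, 0.0027, 0.0], "roll": 0},
    {"jaw": 1, "linear": [0.015, 0.0027, 0.0], "roll": 0},
    {"jaw": 1, "linear": [0.03, 0.0027, 0.0], "roll": 0},
    {"jaw": 1, "linear": [0.042, 0.0027, 0.0], "roll": 0},
    {"jaw": 1, "linear": [0.05, 0.0027, 0.0], "roll": 0},
    {"jaw": 1, "linear": [0.057, 0.0027, 0.0], "roll": 0},
    {"jaw": 1, "linear": [0.062, 0.0027, 0.0], "roll": 0},
    {"jaw": 1, "linear": [0.062, 0.0027, 0.0], "roll": 0}
  ]
}}

```text
t: 7.25
tool_pos: [0.5276, -0.228, 0.1623]
orientation: [2.208, 0.034, -2.205]
force: [-1.3, -1.0, -6.1]
opening: 0.0489
```

```bash
python3 - <<'E'
from h import *
plan([.5277,-.228,.15],-88.3); s=read_state(); print(s["force"],s["wrist_torque"],s["opening"])
E
```

```text
t 7.25 pos [ 0.5276 -0.228   0.1623] tooly yaw -88.27 tilt [ 0.001  0.001 -1.   ]
linear [ 0.0205  0.     -0.0001] mm [12.3  0.  -0.1]
world turn -0.03 roll(-) 0.0012
[-1.25651485 -0.98810198 -6.13168877] [-0.06602824  0.32365859  0.02109742] 0.04890350706094852
```

Call:
{"api": "apply_moves", "payload": {
  "series": [
    {"jaw": 1, "linear": [0.004, 0.0, 0.0], "roll": 0},
    {"jaw": 1, "linear": [0.008, 0.0, 0.0], "roll": 0},
    {"jaw": 1, "linear": [0.012, 0.0, 0.0], "roll": 0},
    {"jaw": 1, "linear": [0.012, 0.0, 0.0], "roll": 0}
  ]
}}

```text
t: 7.75
tool_pos: [0.5275, -0.228, 0.1548]
orientation: [2.208, 0.034, -2.206]
force: [-2.2, -1.4, -5.9]
opening: 0.0491
```

```bash
python3 - <<'E'
from h import *
plan([.5277,-.228,.1341],-88.3); s=read_state(); print(s["force"],s["wrist_torque"],s["opening"])
E
```

```text
t 7.75 pos [ 0.5275 -0.228   0.1548] tooly yaw -88.27 tilt [ 0.001  0.001 -1.   ]
linear [ 0.0344  0.0001 -0.0003] mm [20.7  0.  -0.2]
world turn -0.03 roll(-) 0.001
[-2.16128763 -1.42511687 -5.85140365] [-0.13678864  0.36148494 -0.01801058] 0.04912904900045439
```

At 5 mm below the key-contact height the force is unchanged (only the lamp's weight), so the key has entered the keyway. I'll continue down onto the spring.

Call:
{"api": "apply_moves", "payload": {
  "series": [
    {"jaw": 1, "linear": [0.008, 0.0, 0.0], "roll": 0},
    {"jaw": 1, "linear": [0.016, 0.0, 0.0], "roll": 0},
    {"jaw": 1, "linear": [0.022, 0.0, 0.0], "roll": 0},
    {"jaw": 1, "linear": [0.028, 0.0, 0.0], "roll": 0},
    {"jaw": 1, "linear": [0.032, 0.0, 0.0], "roll": 0},
    {"jaw": 1, "linear": [0.032, 0.0, 0.0], "roll": 0}
  ],
  "force": 55
}}

```text
t: 8.5
tool_pos: [0.5279, -0.2282, 0.138]
orientation: [2.209, 0.033, -2.204]
force: [-9.0, 3.1, 12.8]
opening: 0.0492
```

```bash
python3 - <<'E'
from h import *
plan([.5277,-.228,.1341],-88.3); s=read_state(); print(s["force"],s["wrist_torque"],s["opening"])
E
```

```text
t 8.5 pos [ 0.5279 -0.2282  0.138 ] tooly yaw -88.27 tilt [ 0.002  0.    -1.   ]
linear [ 0.0065 -0.0003  0.0003] mm [ 3.9 -0.2  0.2]
world turn -0.03 roll(-) 0.0011
[-9.00128098  3.14271969 12.82651848] [0.76309087 1.88792344 0.07283477] 0.049201379902224326
```

The side force is −9 N in x, so the stem is rubbing. I'll shift about 1 mm towards −x and a little towards +y to relieve it.

Call:
{"api": "apply_moves", "payload": {
  "series": [
    {"jaw": 1, "linear": [0.002, -0.0004, 0.0014], "roll": 0},
    {"jaw": 1, "linear": [0.004, -0.0006, 0.002], "roll": 0},
    {"jaw": 1, "linear": [0.004, -0.0006, 0.002], "roll": 0}
  ]
}}

```text
t: 8.88
tool_pos: [0.5275, -0.2281, 0.1374]
orientation: [2.21, 0.033, -2.201]
force: [-6.1, 2.2, 8.8]
opening: 0.0489
```

```bash
python3 - <<'E'
from h import *
plan([.5277,-.228,.1341],-88.3); s=read_state(); print(s["force"],s["wrist_torque"],s["opening"])
im,cal=grab("scene"); cv2.imwrite("pics/scene4.png",im); print(proj(cal,[.5275,-.228,.115]))
u=proj(cal,[.5275,-.228,.115]).astype(int); cv2.imwrite("pics/c4.png",cv2.resize(im[u[1]-50:u[1]+50,u[0]-65:u[0]+65],None,fx=6,fy=6,interpolation=cv2.INTER_CUBIC))
E
```

```text
t 8.875 pos [ 0.5275 -0.2281  0.1374] tooly yaw -88.26 tilt [ 0.004 -0.001 -1.   ]
linear [ 0.0056 -0.0001 -0.0004] mm [ 3.3 -0.1 -0.2]
world turn -0.04 roll(-) 0.0013
[-6.0757878   2.20876543  8.80659038] [ 0.63863238  1.13559858 -0.03895957] 0.048870972707682016
[237.27557356 270.53900393]
```

View pics/c4.png

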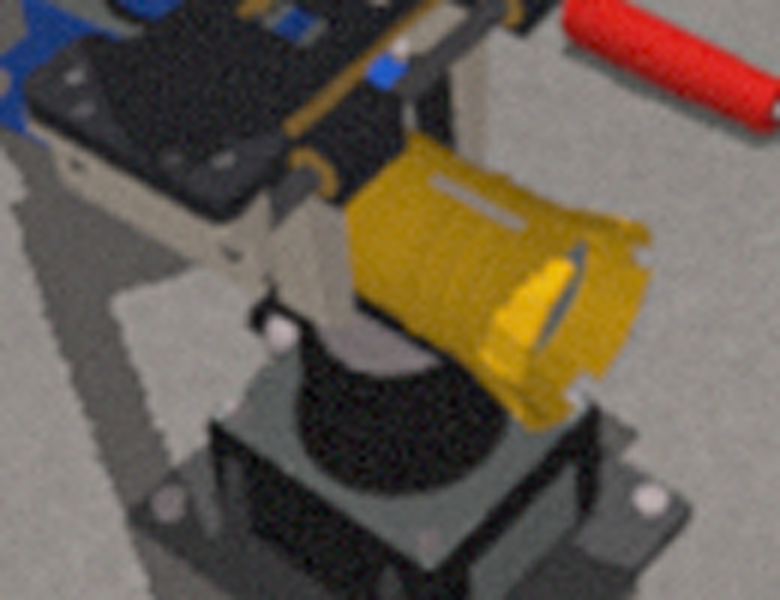

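The key is in: the flange is now just above the hub top (flange at about (390,345) in the crop). I'll press the remaining 3 mm or so and ease further in −x.

Call:
{"api": "apply_moves", "payload": {
  "series": [
    {"jaw": 1, "linear": [0.003, -0.0004, 0.0015], "roll": 0},
    {"jaw": 1, "linear": [0.005, -0.0004, 0.002], "roll": 0},
    {"jaw": 1, "linear": [0.007, -0.0004, 0.002], "roll": 0},
    {"jaw": 1, "linear": [0.007, -0.0004, 0.002], "roll": 0}
  ]
}}

```text
t: 9.43
tool_pos: [0.5274, -0.2281, 0.1355]
orientation: [2.213, 0.032, -2.198]
force: [-5.9, 2.4, 9.1]
opening: 0.0488
```

```bash
python3 - <<'E'
from h import *
plan([.5277,-.228,.1341],-88.3); s=read_state(); print(s["force"],s["wrist_torque"],s["opening"])
E
```

```text
t 9.425 pos [ 0.5274 -0.2281  0.1355] tooly yaw -88.25 tilt [ 0.007 -0.002 -1.   ]
linear [ 0.0023 -0.0001 -0.0005] mm [ 1.4 -0.1 -0.3]
world turn -0.05 roll(-) 0.0016
[-5.93154766  2.36948434  9.09394717] [0.73394798 1.13316935 0.05972602] 0.04875467583142073
```

Call:
{"api": "apply_moves", "payload": {
  "series": [
    {"jaw": 1, "linear": [0.003, -0.0004, 0.001], "roll": 0},
    {"jaw": 1, "linear": [0.006, -0.0004, 0.001], "roll": 0},
    {"jaw": 1, "linear": [0.009, -0.0004, 0.001], "roll": 0},
    {"jaw": 1, "linear": [0.009, -0.0004, 0.001], "roll": 0}
  ]
}}

```text
t: 9.93
tool_pos: [0.5278, -0.2282, 0.1343]
orientation: [2.215, 0.031, -2.194]
force: [-13.7, 5.5, 25.3]
opening: 0.0488
```

```bash
python3 - <<'E'
from h import *
plan([.5277,-.228,.1341],-88.3); s=read_state(); print(s["force"],s["wrist_torque"],s["opening"])
E
```

```text
t 9.925 pos [ 0.5278 -0.2282  0.1343] tooly yaw -88.24 tilt [ 0.01  -0.003 -1.   ]
linear [ 0.0004 -0.0003  0.0002] mm [ 0.2 -0.2  0.1]
world turn -0.06 roll(-) 0.0018
[-13.67865122   5.49018557  25.30085097] [1.45771544 2.56263358 0.11754053] 0.048778229242107896
```

The force rose to about 31 N net and z stopped at 0.1343, against a predicted home of 0.1341, so the flange is in contact. I'll keep the same press while relieving the side load, and check that z stays put.

Call:
{"api": "apply_moves", "payload": {
  "series": [
    {"jaw": 1, "linear": [0.006, -0.0008, 0.003], "roll": 0},
    {"jaw": 1, "linear": [0.006, -0.0008, 0.004], "roll": 0},
    {"jaw": 1, "linear": [0.006, -0.0008, 0.004], "roll": 0},
    {"jaw": 1, "linear": [0.006, -0.0008, 0.004], "roll": 0}
  ]
}}

```text
t: 10.42
tool_pos: [0.5273, -0.228, 0.1342]
orientation: [2.22, 0.029, -2.188]
force: [-6.5, 3.4, 16.6]
opening: 0.0494
```

```bash
python3 - <<'E'
from h import *
plan([.5277,-.228,.1341],-88.3); s=read_state(); print(s["force"],s["wrist_torque"],s["opening"])
im,cal=grab("wrist"); cv2.imwrite("pics/w5.png",im); im2,cal2=grab("scene"); cv2.imwrite("pics/scene5.png",im2)
u=proj(cal2,[.5275,-.228,.115]).astype(int)
C=np.zeros((600,800,3),np.uint8); C[:400,:400]=cv2.resize(im2[u[1]-40:u[1]+40,u[0]-40:u[0]+40],(400,400),interpolation=cv2.INTER_CUBIC); C[:300,400:]=cv2.resize(im,(400,300)); C[300:,400:]=cv2.resize(im2,(400,300)); cv2.imwrite("pics/c5.png",C)
for z in (.11,.116): print(z, proj(cal2,[.5275,-.228,z]),[np.round((proj(cal2,[.5275+r*np.cos(-.9),-.228+r*np.sin(-.9),z])-u+40)*5) for r in(.026,.031)])
E
```

```text
t 10.425 pos [ 0.5273 -0.228   0.1342] tooly yaw -88.24 tilt [ 0.014 -0.004 -1.   ]
linear [ 0.0002 -0.     -0.0006] mm [ 0.1 -0.  -0.4]
world turn -0.06 roll(-) 0.0021
[-6.53740526  3.4403152  16.60372726] [ 1.20862406  1.26864187 -0.00346876] 0.04943710424440046
0.11 [237.42811887 272.28542109] [array([199., 267.]), array([198., 278.])]
0.116 [237.24490588 270.18790447] [array([198., 257.]), array([197., 268.])]
```

View pics/c5.png

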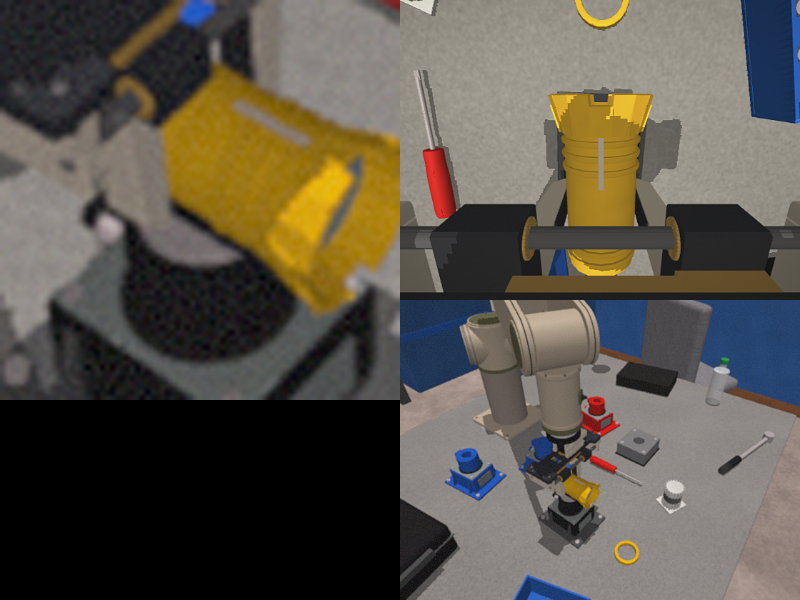

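The wrist and scene views show the flange seated: its lower edge is at about crop (203,265), against (199,267) predicted for home. z held at 0.1342 when the load changed from 31 N to 22 N, which means hard contact rather than spring. The driver, heat sink and bezel are where they were. One last steady check, then I'll hand in.

```bash
python3 - <<'E'
from h import *
for i in range(4): im,_=grab("top")
s=read_state(); print(s["t"],s["tool_pos"],s["force"],s["opening"])
if s["tool_pos"][2]<.1350 and s["force"][2]>12: print(close_job())
E
```

```text
10.725 [ 0.52735007 -0.22804869  0.1342855 ] [-6.30159064  4.11831468 17.36615068] 0.049102331016175525
the job is handed in; nothing more can be done
None
```

I lifted the lamp from its stand and fitted it to the black pan unit, and handed the job in at t = 10.7 s. The arm is still gripping the lamp at 55 N and pressing it home.

**Fit:** I lined the lamp up with the keyway (about +1.7°) before lowering it. The key slipped in with no rise in force, so no turning search was needed. I then pushed against the spring until the flange seated.

**Checks that agreed:**
- The tool stopped at a height of 0.1343 m, against 0.1341 m predicted for home.
- That height stayed the same when the load on the hub changed from about 31 N to 22 N, so the flange is resting on the hub and not on the spring.
- At hand-in the arm was pushing down with about 17 N; about 10 N is needed.
- The scene image shows the flange on the hub, and the heat sink, screwdriver and bezel ring looked to be in place.

**Imperfect:** About 6 N of side load remained. The tool had leaned about 0.8° under the press, and I could not correct that with the moves available. It might lift one edge of the flange by up to about 0.4 mm. I had no direct reading of the plunger.

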